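# Lock the dryer fan wheel and take off its hub cap

### The job

The tumble dryer's fan is on the worktop for a lint clean and its hub cap has to come off. Slide the locking key's blade flat through the slot in the side of the fan housing, fully home, so the wheel cannot turn, and leave it there; then unscrew the hub cap. Nobody knows whether this fan has a right-hand or a left-hand thread, so try one way and then the other. Finish holding the cap in the gripper, upright and still, about 10 cm above where it sat, and do not shift the scrub brush or the mug.

Things in the scene. Friction and masses are not known exactly. Their poses are not given: they have to be found in the camera images.
- fan_housing: Grey plastic round fan housing, open on top, fixed to the worktop. 144 mm across (154 at the top rim, screw eyes to 170), rim 50 mm high; origin on the worktop under the hub, z up. Its -x axis points out through the slot block, the side where the key goes in. An outlet duct 60 mm wide runs to its -y side, ending 117 mm from the centre.
- hub_seat (a point): On the wheel's axis, 48 mm up, where the cap's underside sits at the start. The white wheel has 12 upright vanes, 44 to 62 mm from the axis, tops 46 mm high, and spins freely until the key is between two vanes (a gap lies behind the slot at the start); with the key in it has up to 10 degrees of play each way. The threaded hub post, 30 mm across, ends 66 mm above the worktop.
- slot_mouth (a point): Centre of the slot's outer opening, in the outer face of the slot block, 90 mm from the housing's centre and 9 mm above the worktop. The slot is level, 18 mm wide, 8 mm high, 22 mm long, and runs straight in along the housing's +x axis. This point's axes are the housing's.
- locking_key: Flat key lying on the worktop, 116 mm long: wooden handle 70 long, 24 wide, 18 mm thick; level steel blade 46 long, 16 wide (12 at the tip), 4 mm thick, at half the handle's thickness. Origin: centre of the handle's underside, z up, x towards the blade. Home: handle's front end against the slot block, origin 125 mm from the housing's centre. Lying flat, its blade is level with the slot.
- key_tip (a point): Tip of the key's blade, 81 mm ahead of the key's origin and 9 mm above its underside.
- hub_cap: Black ribbed round cap on the hub of the wheel, 44 mm across, 36 mm high, upright, about 60 g. Origin: centre of its underside, z up. All of it stands above wheel and housing, so it can be gripped from above at any yaw. Inside are two lugs that run in the thread. A spring washer under it holds it snug with about 15 N.
- cap_top (a point): Centre of the cap's top, 36 mm above its origin. Loosening way (clockwise or anticlockwise, changes from start to start, cannot be seen): the cap comes off the thread after about 70 degrees against the wheel, rising 4 mm, then lifts straight up; it can turn to about 115 degrees. Other way: at its stop, it turns only by the wheel's play, then a grip of 20 N slips round it.
- scrub_brush: Wooden scrub brush with blue bristles, 61x154x46 mm, lying on the worktop; leave alone. Origin at the centre of its underside.
- mug: White spotted mug with a handle, 82x114x91 mm, standing on the worktop; leave alone. Origin at the centre of its underside.

How it is judged (in metres and radians):
On the way, in this order (a step that is already met when the one before it is completed fails the run):
1. the key's blade is home in the slot while the cap is still on the hub (x of key_tip in the frame of slot_mouth above 0.04 m and y of key_tip in the frame of slot_mouth between -0.008 and 0.008 m and angle between the x axis of locking_key and the x axis of fan_housing, either way round below 0.2 rad and height (world z) of hub_cap below 0.056 m and horizontal distance between hub_cap and fan_housing below 0.005 m), for 0.2 s.
2. the cap is off the thread, straight above the hub, with the key still home (height (world z) of hub_cap above 0.07 m and horizontal distance between hub_cap and fan_housing below 0.04 m and x of key_tip in the frame of slot_mouth above 0.036 m), for 0.05 s.
At the end, for the whole second after the job is handed in: The gripper holds the hub cap still (under 3 cm/s) and upright within 15 degrees, 6 to 20 cm above its seat and within 10 cm of the hub's axis; the key is still home in the slot (blade at least 36 of 46 mm past the mouth) and let go of (height (world z) of hub_cap between 0.108 and 0.25 m and horizontal distance between hub_cap and fan_housing below 0.1 m and angle between hub_cap's own z axis and vertical below 0.26 rad and contact force between the fingers and hub_cap above 1 N and linear speed of hub_cap below 0.03 m/s and x of key_tip in the frame of slot_mouth above 0.036 m and y of key_tip in the frame of slot_mouth between -0.009 and 0.009 m and contact force between the fingers and locking_key below 0.2 N); the arm keeps its last pose, push and grip.
It fails at once if the scrub brush or the mug is shifted by more than 2 cm (distance of any of scrub_brush, mug from where it was at the start of the episode above 0.02 m).
It also fails if it takes over 61 s, if anything falls off the work surface, if the arm or the gripper's body presses on something with over 40 N, if the wrist force passes 120 N, or if a joint passes its speed limit or range.

### The arm

A 6-joint arm with a two-finger parallel gripper is mounted at the origin on a cart in front of the work surface, level with it; the furniture and walls round the work are solid. World frame = base frame: x ahead of the robot, y to its left, z up, the work surface at z = 0. Lengths are in mm, angles in rad, forces in N, time in s.
With the tool pointing down it reaches from about 275 to 825 mm from the base axis. Payload 4.9 kg.
Tool frame: the origin (TCP) lies at the very end of the fingers, on their centre line; the grasp point (between the pads) lies 19 mm behind it; z points along the fingers, y is the direction in which the jaws open and shut (so a half turn about z gives the same grasp; the last joint's range is limited). The gripper opens to 85 mm and grips with 20 to 120 N. Pads are 22 mm wide; open, the fingers measure 114 mm over their backs; the gripper's body (76 mm by 85 mm) begins 54 mm behind the grasp point. The pads swing forward as they close: fully open they stand 13 mm farther back than shut.
Start: joints at [-1.483, 0.326, -0.193, 1.052, 0, 1.437], TCP at [121.003, -536.542, 231.281] pointing down, gripper open.
Joint ranges: [-2.65, 2.65], [-0.97, 1.79], [-1.3, 1.35], [-1.93, 2.1], [-1.47, 1.37], [-3.14, 3.14]. Speed limits (rad/s): [2.57, 2.57, 3.14, 3.14, 3.14, 3.14].

### API

Orientations are given as a rotation vector (axis times angle).
In Python, from station import arm gives the robot as it stands.
- The arm moves only by the shell command python3 -m crank 'ROWS'. ROWS is JSON, a list of rows, each an object with "hand": the finger opening in m, from 0 to 0.0854; "travel": the shift along the tool's x, y, z in m, a list of three; "turn": the turn, a rotation vector about the tool's x, y, z in degrees, a list of three. In form: [{"hand": hand, "travel": [dx, dy, dz], "turn": [ax, ay, az]}, ...]. A call has 1 to 10 rows; each row is the pose to reach, as a shift and turn from the pose measured when the call began, along the tool's axes at that moment; what a row does not reach only later rows make up. A row lasts 1/8 s, in which the tool goes at most 62.5 mm and 10.7 degrees, less where a joint would pass 70% of its speed; a pose out of reach is approached as far as the arm can. A call with a gripper value outside its range is refused whole. The fingers move at their own pace and stop on an object; the grip force is fixed at half the most. Time passes only in rows, so rows that repeat a pose let the fingers close. It gives the time, the measured TCP pose, the force and the opening at its end, in the units of the state.
- arm.state(): the state, without advancing time (a new reading comes with each control period).
- arm.capture(name): name is "scene" or "top"; returns a dict with "frame" (384x512x3 uint8, red, green, blue), "mtx" (3x3 intrinsics, pixels), "xyz" and "attitude" of the camera in the world. Camera axes: x right, y up, looking along -z (the intrinsics and any distortion apply to the point x, -y, -z); pixel columns grow to the right and rows downward; lengths in mm; the calibration is good to about 2 mm. A picture is of the moment at which its call begins. There is no depth.
- arm.close_job(): hands the job in, once; it reports no verdict.
The state is a dict: "t": time; "joint_pos": joint angles; "qvel": joint speeds; "joint_torque": joint torques, N m; "eef_pos": TCP position; "eef_rot": TCP orientation; "wrist_force": force on the tool from outside, world axes, zero at the start; "wrist_torque": the same for the moment, N m; "finger_gap": opening from 0.0 (shut) to 1.0 (fully open).
Only numpy, scipy, OpenCV 4.12 (cv2) and the standard library are available. Lean on these libraries where they do the work, as an engineer would, in place of code of your own. Each camera call takes 0.05 s, during which the arm holds its last target. There are 200 camera calls.

## Working session

There is one attempt and no reset: what is moved stays moved. The work goes in short steps, Python scripts to look and compute and a shell command to move; the robot and the scene stay as the last step left them, time stands still between calls to the robot, and variables do not carry over. Pictures are saved under pics/ and viewed, about 8 in all and at most 12, crops included, and the job is handed in when it is done.

```bash
mkdir -p pics; ls
python3 - <<'E'
from station import arm
import cv2,numpy as np,json
s=arm.state(); print({k:np.round(v,3).tolist() for k,v in s.items()})
for n in("scene","top"):
    c=arm.capture(n); cv2.imwrite(f"pics/{n}0.png",c["frame"][...,::-1])
    print(n,{k:np.round(v,4).tolist() for k,v in c.items() if k!="frame"})
E
```

```text
pics
{'t': 0.0, 'joint_pos': [-1.483, 0.327, -0.194, 1.052, -0.0, 1.437], 'qvel': [0.0, 0.0, 0.0, 0.0, -0.0, -0.001], 'joint_torque': [-0.001, -44.339, 26.244, 0.015, 0.0, -0.0], 'eef_pos': [120.931, -535.945, 230.511], 'eef_rot': [-3.121, -0.347, -0.0], 'wrist_force': [-0.145, -0.217, 0.203], 'wrist_torque': [-0.041, -0.039, -0.011], 'finger_gap': 0.996}
scene {'mtx': [[402.508, 0.0, 255.9138], [0.0, 402.508, 195.2119], [0.0, 0.0, 1.0]], 'xyz': [-9.9435, 770.2363, 851.6827], 'attitude': [0.303, -1.1862, -2.3831]}
top {'mtx': [[395.9065, 0.0, 260.2811], [0.0, 395.9065, 198.0571], [0.0, 0.0, 1.0]], 'xyz': [385.4653, -142.3117, 1291.0868], 'attitude': [0.0892, -0.052, -1.5863]}
```

View pics/top0.png

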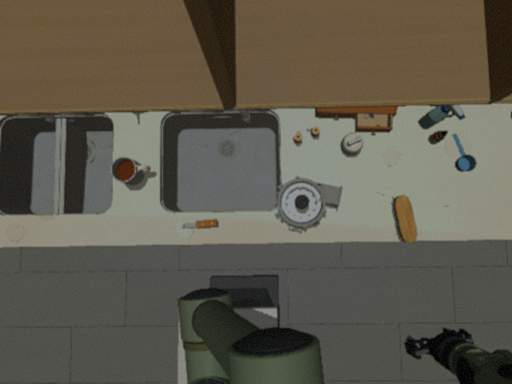

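View pics/scene0.png

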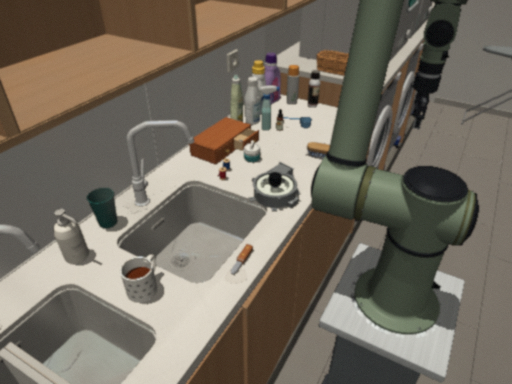

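Top view: the housing is at about (302,203) with its duct to the right, the key is at (200,224) with its blade to the left, and the mug is at (127,170). The brush is at (405,218). The scene view agrees with this. I'll zoom in on both.

```bash
cat > h.py <<'E'
import numpy as np,cv2
from scipy.spatial.transform import Rotation as R
from station import arm
def ray(c,u,v):
    d=np.linalg.inv(c["mtx"])@[u,v,1]; d=R.from_rotvec(c["attitude"]).as_matrix()@(d*[1,-1,-1])
    return np.array(c["xyz"]),d
def pt(c,u,v,z):
    o,d=ray(c,u,v); return (o+d*(z-o[2])/d[2])[:2]
def px(c,p):
    q=R.from_rotvec(c["attitude"]).as_matrix().T@(np.array(p,float)-c["xyz"]); q=c["mtx"]@(q*[1,-1,-1]); return q[:2]/q[2]
def tool(): # pose
    s=arm.state(); return np.array(s["eef_pos"]),R.from_rotvec(s["eef_rot"]),s
def crop(c,u0,v0,w,h,k,name):
    cv2.imwrite(name,cv2.resize(c["frame"][v0:v0+h,u0:u0+w,::-1],None,fx=k,fy=k,interpolation=cv2.INTER_CUBIC))
E
python3 - <<'E'
from h import *
c=arm.capture("top"); s=arm.capture("scene")
a=cv2.resize(c["frame"][165:245,175:350],None,fx=4,fy=4,interpolation=2)
b=cv2.resize(s["frame"][160:280,220:310],None,fx=2,fy=2,interpolation=2)
b=cv2.copyMakeBorder(b,0,0,0,520,cv2.BORDER_CONSTANT)
cv2.imwrite("pics/z1.png",np.vstack([a,b])[...,::-1])
def mask(f,lo,hi):
    m=cv2.inRange(cv2.cvtColor(f,cv2.COLOR_RGB2HSV),lo,hi); return m
m=mask(c["frame"],(3,120,80),(18,255,255)); m2=np.zeros_like(m); m2[210:240,175:230]=m[210:240,175:230]
P=np.argwhere(m2>0)[:,::-1].astype(np.float32); print(len(P),cv2.minAreaRect(P),P.mean(0),pt(c,*P.mean(0),18))
m=(c["frame"].max(2)<60).astype(np.uint8); m2=m*0; m2[190:216,290:316]=m[190:216,290:316]
P=np.argwhere(m2>0)[:,::-1].astype(np.float32); print(len(P),cv2.minEnclosingCircle(P),P.mean(0),pt(c,*P.mean(0),84))
E
```

```text
115 ((206.5205078125, 223.2254180908203), (6.156430721282959, 19.46518325805664), 84.80557250976562) [206.42609 223.2087 ] [421.95341747  61.67890301]
137 ((301.3103332519531, 201.84483337402344), 6.742877960205078) [301.43066 201.89781] [ 480.25485033 -240.0515508 ]
```

View pics/z1.png

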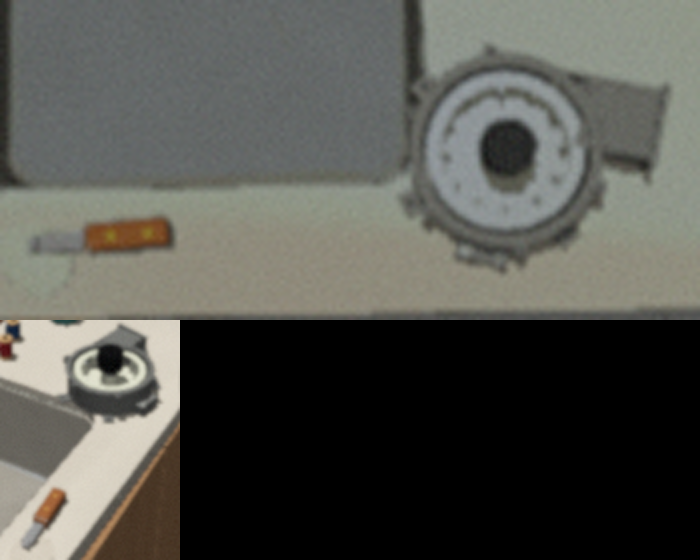

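Crop: the slot block is at crop (482,257), i.e. top px (295.5,229), and the duct axis slopes about 8° down to the right. The key handle spans crop (85–172,235), with the blade tip at (30,243). I need one sharper look at the block and a triangulated axis.

Run:
```python
from h import *
c=arm.capture("top"); s=arm.capture("scene")
# average frames for noise
F=np.mean([c["frame"]]+[arm.capture("top")["frame"] for _ in range(3)],0).astype(np.uint8)
S=s["frame"]
a=cv2.resize(F[215:240,275:325],None,fx=12,fy=12,interpolation=2)
d=cv2.resize(F[172:222,315:350],None,fx=5.6,fy=5.6,interpolation=2)
b=cv2.resize(S[165:215,245:305],None,fx=5.6,fy=5.6,interpolation=2)
h=np.hstack([b,d]); W=600
h=cv2.copyMakeBorder(h,0,0,0,max(0,W-h.shape[1]),0)[:,:W]
cv2.imwrite("pics/z2.png",np.vstack([a,h])[...,::-1])
hsv=cv2.cvtColor(F,cv2.COLOR_RGB2HSV)
m=cv2.inRange(hsv,(0,100,60),(20,255,255)); m[:210]=0; m[240:]=0; m[:,:180]=0; m[:,230:]=0
P=np.argwhere(m>0)[:,::-1].astype(float); W=np.array([pt(c,u,v,18) for u,v in P])
ctr=W.mean(0); e,V=np.linalg.eigh(np.cov(W.T)); ax=V[:,1]*np.sign(V[1,1]); pr=(W-ctr)@ax
print("handle",ctr,np.degrees(np.arctan2(ax[1],ax[0])),pr.min(),pr.max())
print("tip",pt(c,175+30/4,165+243/4,9))
# white wheel ring circle in top
m=cv2.inRange(F,(150,150,150),(255,255,255)); 
# cap triangulation
def cap(f,box):
    u0,v0,u1,v1=box; q=(f.max(2)<60)[v0:v1,u0:u1]; P=np.argwhere(q)[:,::-1]+[u0,v0]; return P.mean(0),len(P)
t,n=cap(F,(290,190,316,216)); g,k=cap(S,(265,170,285,190)); print(t,n,g,k)
o1,d1=ray(c,*t);o2,d2=ray(s,*g);A=np.c_[d1,-d2];x=np.linalg.lstsq(A,o2-o1,rcond=None)[0]; print("cap mid",o1+d1*x[0],o2+d2*x[1])
print("edge",pt(c,295,243,0))
# rim: predicted block face for psi
for psi in(-6,-8,-10,-12):
    h0=np.array([480.,-240]);r=np.radians(psi);ex=np.array([np.cos(r),np.sin(r)])
    q=h0-90*ex; print(psi,px(c,[*q,9]),px(c,[*q,18]),px(s,[*q,9]))
```

```text
handle [421.43403722  61.5098734 ] 94.36409656249812 -31.520981438567 31.19038908643204
tip [415.24108166 141.12044738]
[301.54347826 201.89855072] 138 [274.9556962 178.9556962] 158
cap mid [ 481.34036516 -241.52686645   70.06967194] [ 481.02637788 -241.66909404   70.05657432]
edge [ 353.85930392 -222.77457781]
-6 [297.33998151 231.58559057] [297.53383923 231.57144942] [296.61720336 203.06872299]
-8 [296.36736063 231.48163287] [296.55431839 231.46675713] [296.12493737 203.52961724]
-10 [295.39885044 231.34379216] [295.57893716 231.32794228] [295.60384309 203.97945029]
-12 [294.43565091 231.17224851] [294.60890414 231.15518631] [295.05449343 204.41757102]
```

View pics/z2.png

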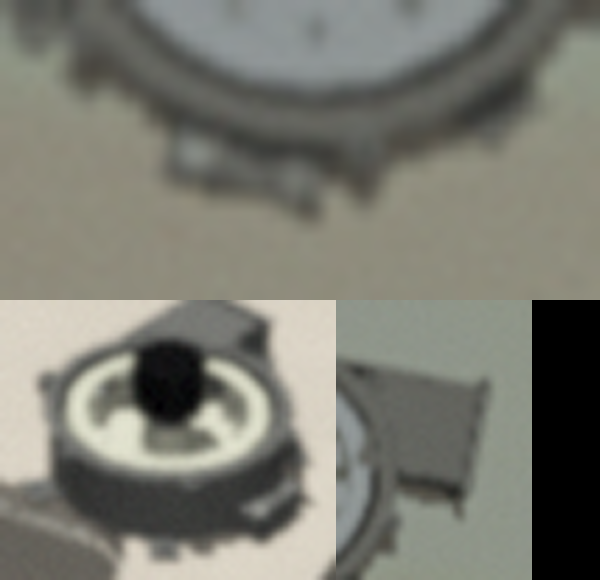

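The block's outer edge runs from top px (288.8,229.8) to (301.7,232.7). The duct's end edge runs from (341.9,186.3) to (337.5,209.9). I'll convert these to a yaw.

Run:
```python
from h import *
c=arm.capture("top"); s=arm.capture("scene")
def ang(p,q,z):
    a,b=pt(c,*p,z),pt(c,*q,z); d=b-a; return np.degrees(np.arctan2(d[1],d[0])),(a+b)/2
print("block",ang((288.8,229.8),(301.7,232.7),12))
D=lambda u,v:(315+(u-336)/5.6,172+(v-300)/5.6)
print("duct end",ang(D(487,380),D(462,512),40)); print("duct top",ang(D(390,365),D(480,385),40))
# wheel white ellipse, outer rim via contour of non-countertop
F=c["frame"].astype(int)
m=(F.min(2)>135).astype(np.uint8); m2=m*0;m2[175:228,275:328]=m[175:228,275:328]
n,l,st,_=cv2.connectedComponentsWithStats(m2)
for i in range(1,n):
    if st[i,4]>80: print(st[i])
p,Rt,_=tool(); print(p,Rt.as_matrix().round(3).tolist())
```

```text
block (np.float64(-103.57562713752404), array([ 391.6648856 , -223.69451368]))
duct end (np.float64(167.4789207927505), array([ 493.79989021, -364.61209595]))
duct top (np.float64(-103.76688696520664), array([ 534.42545083, -343.67545828]))
[299 175  29   9 134]
[282 184  38  37 625]
[ 121.0031046  -536.53907558  231.27677443] [[0.976, 0.22, -0.0], [0.22, -0.976, -0.0], [-0.0, 0.0, -1.0]]
```

```bash
cat >> h.py <<'E'
def go(x,y,z,yaw):
    p,Rt,s=tool(); M=Rt.as_matrix(); y=float(y)
    a=np.radians(yaw); T=np.array([[np.cos(a),np.sin(a),0],[np.sin(a),-np.cos(a),0],[0,0,-1.]]).T
    T=np.column_stack([[np.cos(a),np.sin(a),0],[np.sin(a),-np.cos(a),0],[0,0,-1.]])
    print("tcp",p.round(1),"yaw",np.degrees(np.arctan2(M[1,0],M[0,0])).round(1),"t",round(s["t"],2),"q6",round(s["joint_pos"][5],2),"F",np.round(s["wrist_force"],1),"T",np.round(s["wrist_torque"],2),"gap",round(s["finger_gap"]*85.4,1))
    print(" travel",(M.T@(np.array([x,y,z])-p)/1000).round(4),"turn",np.degrees(R.from_matrix(M.T@T).as_rotvec()).round(1))
E
python3 - <<'E'
from h import *
go(422,54,140,94.4)
E
python3 -m crank '[{"hand":0.05,"travel":[0.042,-0.05,0],"turn":[0,0,-10]},{"hand":0.05,"travel":[0.085,-0.1,0.01],"turn":[0,0,-20]},{"hand":0.05,"travel":[0.127,-0.15,0.02],"turn":[0,0,-30]},{"hand":0.05,"travel":[0.17,-0.2,0.03],"turn":[0,0,-40]},{"hand":0.05,"travel":[0.212,-0.25,0.04],"turn":[0,0,-50]},{"hand":0.05,"travel":[0.255,-0.305,0.05],"turn":[0,0,-60]},{"hand":0.05,"travel":[0.297,-0.36,0.06],"turn":[0,0,-70]},{"hand":0.05,"travel":[0.34,-0.41,0.07],"turn":[0,0,-80]},{"hand":0.05,"travel":[0.382,-0.465,0.08],"turn":[0,0,-90]},{"hand":0.05,"travel":[0.425,-0.515,0.09],"turn":[0,0,-100]}]'
python3 - <<'E'
from h import *
go(422,54,60,-85.6)
E
```

```text
tcp [ 121.  -536.5  231.3] yaw 12.7 t 0.55 q6 1.44 F [-0.3 -0.2  0.5] T [-0.02 -0.02 -0.02] gap 85.2
 travel [ 0.4235 -0.5099  0.0913] turn [ -0.    0.  -81.7]
t: 1.8
eef_pos: [401.1, 17.7, 148.8]
eef_rot: [1.732, 2.619, 0.001]
wrist_force: [1.0, -0.7, 0.5]
finger_gap: 0.589
tcp [401.1  17.7 148.8] yaw 113.1 t 1.8 q6 1.03 F [ 1.  -0.7  0.5] T [-0.05 -0.03  0.  ] gap 50.3
 travel [0.0254 0.0333 0.0888] turn [-1.000e-01  1.000e-01 -1.613e+02]
```

```bash
python3 -m crank '[{"hand":0.05,"travel":[0.0254,0.0333,0.02],"turn":[0,0,-10.7]},{"hand":0.05,"travel":[0.0254,0.0333,0.04],"turn":[0,0,-21.4]},{"hand":0.05,"travel":[0.0254,0.0333,0.06],"turn":[0,0,-32]},{"hand":0.05,"travel":[0.0254,0.0333,0.06],"turn":[0,0,-42.7]},{"hand":0.05,"travel":[0.0254,0.0333,0.06],"turn":[0,0,-53.4]},{"hand":0.05,"travel":[0.0254,0.0333,0.06],"turn":[0,0,-64]},{"hand":0.05,"travel":[0.0254,0.0333,0.06],"turn":[0,0,-74.8]},{"hand":0.05,"travel":[0.0254,0.0333,0.06],"turn":[0,0,-85.5]},{"hand":0.05,"travel":[0.0254,0.0333,0.06],"turn":[0,0,-96]},{"hand":0.05,"travel":[0.0254,0.0333,0.06],"turn":[0,0,-106.8]}]'
python3 - <<'E'
from h import *
go(422,54,50,-85.6)
E
```

```text
t: 3.05
eef_pos: [422.2, 54.0, 89.0]
eef_rot: [-1.078, 2.949, -0.002]
wrist_force: [0.2, -0.1, 0.6]
finger_gap: 0.587
tcp [422.2  54.   89. ] yaw -139.9 t 3.05 q6 -0.75 F [ 0.2 -0.1  0.6] T [ 0.02 -0.04  0.09] gap 50.2
 travel [0.0002 0.0001 0.039 ] turn [ -0.1   0.  -54.3]
```

```bash
python3 -m crank '[{"hand":0.05,"travel":[0,0,0.01],"turn":[0,0,-10.7]},{"hand":0.05,"travel":[0,0,0.02],"turn":[0,0,-21.4]},{"hand":0.05,"travel":[0,0,0.03],"turn":[0,0,-32]},{"hand":0.05,"travel":[0,0,0.039],"turn":[0,0,-42.7]},{"hand":0.05,"travel":[0,0,0.039],"turn":[0,0,-53.4]},{"hand":0.05,"travel":[0,0,0.039],"turn":[0,0,-54.3]},{"hand":0.05,"travel":[0,0,0.039],"turn":[0,0,-54.3]}]'
python3 - <<'E'
from h import *
go(422,54,4,-85.6)
c=arm.capture("top"); s=arm.capture("scene")
a=cv2.resize(c["frame"][200:245,170:245],None,fx=6,fy=6,interpolation=2)
b=cv2.resize(s["frame"][225:295,205:280],None,fx=6,fy=6,interpolation=2)
cv2.imwrite("pics/g1.png",cv2.resize(np.vstack([a,b]),None,fx=.85,fy=.85)[...,::-1])
E
```

```text
t: 3.92
eef_pos: [422.5, 54.0, 50.2]
eef_rot: [-2.302, 2.135, -0.004]
wrist_force: [-0.1, -0.1, -0.8]
finger_gap: 0.586
tcp [422.5  54.   50.2] yaw -85.7 t 3.92 q6 -1.69 F [-0.1 -0.1 -0.8] T [-0.04 -0.02  0.02] gap 50.1
 travel [-0.0001  0.0007  0.0462] turn [-0.2 -0.  -0.1]
```

View pics/g1.png

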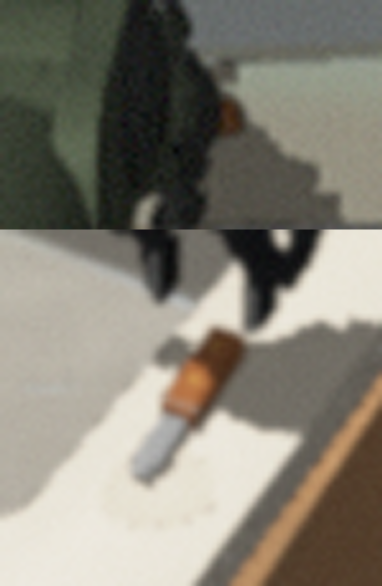

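The fingers straddle the handle, which lies between them in the scene view. I'll go down and grip.

```bash
python3 -m crank '[{"hand":0.05,"travel":[0,0.0007,0.02],"turn":[0,0,0]},{"hand":0.05,"travel":[0,0.0007,0.036],"turn":[0,0,0]},{"hand":0.05,"travel":[0,0.0007,0.044],"turn":[0,0,0]},{"hand":0.05,"travel":[0,0.0007,0.0445],"turn":[0,0,0]},{"hand":0.0,"travel":[0,0.0007,0.0445],"turn":[0,0,0]},{"hand":0.0,"travel":[0,0.0007,0.0445],"turn":[0,0,0]},{"hand":0.0,"travel":[0,0.0007,0.0445],"turn":[0,0,0]},{"hand":0.0,"travel":[0,0.0007,0.0445],"turn":[0,0,0]}]'
python3 - <<'E'
from h import *
go(422,54,40,-85.6)
E
```

```text
t: 5.03
eef_pos: [422.4, 53.9, 6.4]
eef_rot: [-2.303, 2.134, -0.005]
wrist_force: [-1.2, -0.2, 5.9]
finger_gap: 0.261
tcp [422.4  53.9   6.4] yaw -85.6 t 5.03 q6 -1.69 F [-1.2 -0.2  5.9] T [-0.    0.24  0.07] gap 22.3
 travel [-0.0001  0.0003 -0.0336] turn [-0.2 -0.1 -0. ]
```

Gripped (22 mm gap). Next I lift, swing the key to the housing's yaw, and stand off in front of the slot.

```bash
python3 - <<'E'
from h import *
go(293,-201,60,167.8)
E
python3 -m crank '[{"hand":0.0,"travel":[0,0,-0.03],"turn":[0,0,0]},{"hand":0.0,"travel":[0.025,0.013,-0.054],"turn":[0,0,10.6]},{"hand":0.0,"travel":[0.06,0.03,-0.054],"turn":[0,0,21]},{"hand":0.0,"travel":[0.1,0.052,-0.054],"turn":[0,0,32]},{"hand":0.0,"travel":[0.14,0.072,-0.054],"turn":[0,0,42]},{"hand":0.0,"travel":[0.18,0.092,-0.054],"turn":[0,0,53]},{"hand":0.0,"travel":[0.215,0.11,-0.054],"turn":[0,0,63.6]},{"hand":0.0,"travel":[0.24,0.125,-0.054],"turn":[0,0,74]},{"hand":0.0,"travel":[0.2425,0.1475,-0.054],"turn":[0,0,85]},{"hand":0.0,"travel":[0.2425,0.1475,-0.054],"turn":[0,0,95]}]'
python3 - <<'E'
from h import *
go(293,-201,60,167.8)
E
```

```text
tcp [422.4  53.9   6.4] yaw -85.6 t 5.03 q6 -1.69 F [-1.2 -0.2  5.9] T [-0.    0.24  0.07] gap 22.3
 travel [ 0.2444  0.1482 -0.0539] turn [ -0.2   0.2 106.6]
t: 6.28
eef_pos: [292.0, -199.0, 60.0]
eef_rot: [0.031, 3.138, -0.0]
wrist_force: [-0.5, 0.7, -1.1]
finger_gap: 0.259
tcp [ 292. -199.   60.] yaw 178.9 t 6.28 q6 -0.79 F [-0.5  0.7 -1.1] T [-0.02  0.05 -0.04] gap 22.1
 travel [-0.001  -0.0019  0.    ] turn [ 0.   0.2 11.1]
```

```bash
python3 -m crank '[{"hand":0.0,"travel":[-0.001,-0.0019,0.02],"turn":[0,0.2,8]},{"hand":0.0,"travel":[-0.001,-0.0019,0.04],"turn":[0,0.2,11.1]},{"hand":0.0,"travel":[-0.001,-0.0019,0.0525],"turn":[0,0.2,11.1]},{"hand":0.0,"travel":[-0.001,-0.0019,0.0525],"turn":[0,0.2,11.1]}]'
python3 - <<'E'
from h import *
go(293,-201,7.5,167.8)
c=arm.capture("top"); s=arm.capture("scene")
F=np.mean([arm.capture("top")["frame"] for _ in range(3)],0).astype(np.uint8)
S=np.mean([arm.capture("scene")["frame"] for _ in range(3)],0).astype(np.uint8)
a=cv2.resize(F[180:260,260:340],None,fx=5,fy=5,interpolation=2)
b=cv2.resize(S[180:240,260:340],None,fx=5,fy=5,interpolation=2); b=cv2.copyMakeBorder(b,0,100,0,0,0)
cv2.imwrite("pics/i1.png",np.hstack([a,b])[...,::-1])
e=np.array([np.cos(np.radians(-12.2)),np.sin(np.radians(-12.2))]);h=np.array([481.2,-241.6])
for d in(90,104): print(d,px(c,[*(h-d*e),9]),px(s,[*(h-d*e),9]))
E
```

```text
t: 6.78
eef_pos: [292.6, -200.4, 7.1]
eef_rot: [-0.335, -3.122, -0.002]
wrist_force: [-0.1, 0.0, -0.8]
finger_gap: 0.26
tcp [ 292.6 -200.4    7.1] yaw 167.7 t 6.78 q6 -0.6 F [-0.1  0.  -0.8] T [0.01 0.05 0.  ] gap 22.2
 travel [-0.0005 -0.0005 -0.0004] turn [ 0.1 -0.1 -0.1]
90 [294.82838574 230.77164321] [294.87592507 204.09392108]
104 [294.00754045 235.05150438] [298.20947391 205.83698698]
```

View pics/i1.png

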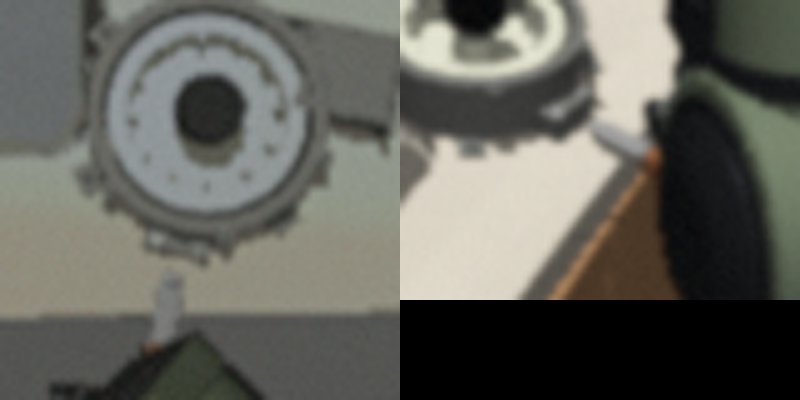

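In the top view the tip is at px (294.6,234.4). The key axis extrapolates to about (295.2,231), which is the block's centre, so it is aligned. I'll start the insertion gently.

```bash
python3 -m crank '[{"hand":0.0,"travel":[-0.006,-0.0005,-0.0004],"turn":[0,0,0.3]},{"hand":0.0,"travel":[-0.012,-0.0005,-0.0004],"turn":[0,0,0.3]},{"hand":0.0,"travel":[-0.018,-0.0005,-0.0004],"turn":[0,0,0.3]},{"hand":0.0,"travel":[-0.023,-0.0005,-0.0004],"turn":[0,0,0.3]},{"hand":0.0,"travel":[-0.028,-0.0005,-0.0004],"turn":[0,0,0.3]},{"hand":0.0,"travel":[-0.028,-0.0005,-0.0004],"turn":[0,0,0.3]}]'
python3 - <<'E'
from h import *
go(351.6,-213.6,7.5,167.8)
E
```

```text
t: 7.92
eef_pos: [318.4, -205.8, 7.6]
eef_rot: [-0.343, -3.118, -0.003]
wrist_force: [0.0, 2.1, -1.2]
finger_gap: 0.258
tcp [ 318.4 -205.8    7.6] yaw 167.4 t 7.92 q6 -0.55 F [ 0.   2.1 -1.2] T [0.53 0.2  0.1 ] gap 22.0
 travel [-0.0341 -0.0004 -0.0001] turn [ 0.1 -0.3 -0.4]
```

```bash
python3 -m crank '[{"hand":0.0,"travel":[-0.005,0.001,0],"turn":[0,0,0]},{"hand":0.0,"travel":[-0.01,0.001,0],"turn":[0,0,0]},{"hand":0.0,"travel":[-0.015,0.001,0],"turn":[0,0,0]},{"hand":0.0,"travel":[-0.02,0.001,0],"turn":[0,0,0]},{"hand":0.0,"travel":[-0.024,0.001,0],"turn":[0,0,0]},{"hand":0.0,"travel":[-0.024,0.001,0],"turn":[0,0,0]}]'
python3 - <<'E'
from h import *
go(351.6,-213.6,7.5,167.8)
E
```

```text
t: 8.68
eef_pos: [342.5, -210.3, 7.5]
eef_rot: [-0.343, -3.118, -0.003]
wrist_force: [-0.1, -0.6, -1.4]
finger_gap: 0.262
tcp [ 342.5 -210.3    7.5] yaw 167.5 t 8.68 q6 -0.52 F [-0.1 -0.6 -1.4] T [-0.02 -0.   -0.01] gap 22.4
 travel [-0.0096 -0.0013 -0.0001] turn [ 0.1 -0.3 -0.3]
```

```bash
python3 -m crank '[{"hand":0.0,"travel":[-0.004,0,0],"turn":[0,0,0]},{"hand":0.0,"travel":[-0.007,0,0],"turn":[0,0,0]},{"hand":0.0,"travel":[-0.01,0,0],"turn":[0,0,0]},{"hand":0.0,"travel":[-0.013,0,0],"turn":[0,0,0]},{"hand":0.0,"travel":[-0.013,0,0],"turn":[0,0,0]}]'
python3 - <<'E'
from h import *
go(351.6,-213.6,7.5,167.8)
E
```

```text
t: 9.3
eef_pos: [350.8, -211.7, 6.6]
eef_rot: [-0.343, -3.109, -0.003]
wrist_force: [-9.6, 0.5, 4.2]
finger_gap: 0.263
tcp [ 350.8 -211.7    6.6] yaw 167.4 t 9.3 q6 -0.5 F [-9.6  0.5  4.2] T [-0.08  1.99 -0.17] gap 22.5
 travel [-0.0012 -0.0017 -0.0009] turn [ 0.  -0.8 -0.4]
```

Contact is 9.6 N at 134 mm from the hub, and home is expected near 132.6 mm. One firmer push, then I release.

```bash
python3 -m crank '[{"hand":0.0,"travel":[-0.004,0,0],"turn":[0,0.5,0]},{"hand":0.0,"travel":[-0.008,0,0],"turn":[0,0.5,0]},{"hand":0.0,"travel":[-0.008,0,0],"turn":[0,0.5,0]}]'
python3 - <<'E'
from h import *
go(351.6,-213.6,7.5,167.8)
E
python3 -m crank '[{"hand":0.0,"travel":[0.001,0,0],"turn":[0,0,0]},{"hand":0.04,"travel":[0.001,0,0],"turn":[0,0,0]},{"hand":0.06,"travel":[0.001,0,0],"turn":[0,0,0]},{"hand":0.06,"travel":[0.001,0,0],"turn":[0,0,0]}]'
python3 - <<'E'
from h import *
go(351.6,-213.6,120,167.8)
E
```

```text
t: 9.68
eef_pos: [350.9, -211.5, 6.2]
eef_rot: [-0.343, -3.085, -0.003]
wrist_force: [-20.0, 0.7, 20.9]
finger_gap: 0.258
tcp [ 350.9 -211.5    6.2] yaw 167.3 t 9.68 q6 -0.49 F [-20.    0.7  20.9] T [-0.03  3.85 -0.06] gap 22.0
 travel [-0.0011 -0.002  -0.0013] turn [-0.1 -2.2 -0.5]
t: 10.18
eef_pos: [350.1, -211.2, 6.2]
eef_rot: [-0.343, -3.085, -0.003]
wrist_force: [-0.9, -0.1, -0.1]
finger_gap: 0.699
tcp [ 350.1 -211.2    6.2] yaw 167.3 t 10.18 q6 -0.49 F [-0.9 -0.1 -0.1] T [-0. -0.  0.] gap 59.7
 travel [ 0.0023 -0.0022 -0.1138] turn [-0.1 -2.2 -0.5]
```

Solid stop at 20 N with no further travel, and the key is released. I'll rise and check it.

```bash
python3 -m crank '[{"hand":0.065,"travel":[0.0,0,-0.05],"turn":[0,0,0]},{"hand":0.065,"travel":[0.002,0,-0.11],"turn":[0,-2.2,0]},{"hand":0.065,"travel":[-0.04,0,-0.13],"turn":[0,-2.2,0]},{"hand":0.065,"travel":[-0.09,0,-0.13],"turn":[0,-2.2,0]},{"hand":0.065,"travel":[-0.134,-0.001,-0.13],"turn":[0,-2.2,0]},{"hand":0.065,"travel":[-0.134,-0.001,-0.13],"turn":[0,-2.2,0]}]'
python3 - <<'E'
from h import *
go(481.2,-241.6,57,167.8)
c=arm.capture("top"); s=arm.capture("scene")
F=np.mean([arm.capture("top")["frame"] for _ in range(3)],0).astype(np.uint8)
S=np.mean([arm.capture("scene")["frame"] for _ in range(3)],0).astype(np.uint8)
a=cv2.resize(F[180:260,260:340],None,fx=5,fy=5,interpolation=2)
b=cv2.resize(S[140:220,240:320],None,fx=5,fy=5,interpolation=2)
cv2.imwrite("pics/c1.png",np.hstack([a,b])[...,::-1])
E
```

```text
t: 10.92
eef_pos: [488.0, -243.1, 130.6]
eef_rot: [0.344, 3.121, -0.004]
wrist_force: [0.3, 0.8, 0.2]
finger_gap: 0.76
tcp [ 488.  -243.1  130.6] yaw 167.4 t 10.93 q6 -0.38 F [0.3 0.8 0.2] T [0.04 0.03 0.01] gap 64.9
 travel [0.0071 0.0002 0.0736] turn [-0.2  0.1 -0.4]
```

View pics/c1.png

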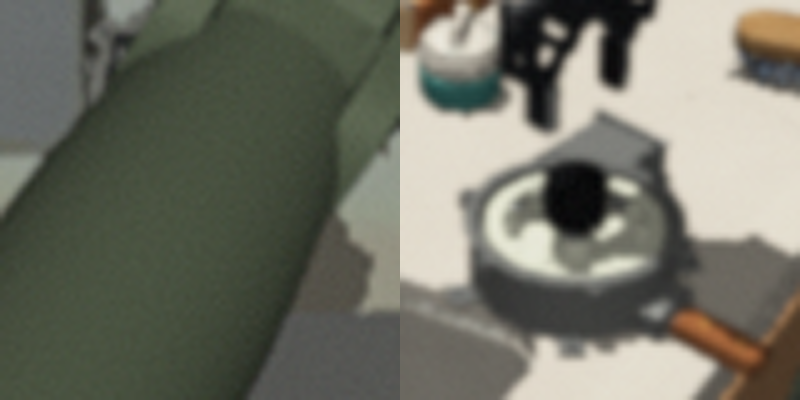

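The key's handle sits against the slot block in the scene view (crop (680,315)). Next: down over the cap and grip.

```bash
python3 -m crank '[{"hand":0.065,"travel":[0.007,0,0],"turn":[0,0,0]},{"hand":0.065,"travel":[0.007,0,0.025],"turn":[0,0,0]},{"hand":0.065,"travel":[0.007,0,0.05],"turn":[0,0,0]},{"hand":0.065,"travel":[0.007,0,0.0725],"turn":[0,0,0]},{"hand":0.065,"travel":[0.007,0,0.0725],"turn":[0,0,0]},{"hand":0.0,"travel":[0.007,0,0.0725],"turn":[0,0,0]},{"hand":0.0,"travel":[0.007,0,0.0725],"turn":[0,0,0]},{"hand":0.0,"travel":[0.007,0,0.0725],"turn":[0,0,0]}]'
python3 - <<'E'
from h import *
go(481.2,-241.6,58,167.8)
E
```

```text
t: 12.32
eef_pos: [478.6, -240.7, 60.1]
eef_rot: [0.347, 3.12, -0.003]
wrist_force: [-0.3, 3.8, 6.7]
finger_gap: 0.502
tcp [ 478.6 -240.7   60.1] yaw 167.3 t 12.32 q6 -0.38 F [-0.3  3.8  6.7] T [ 0.75  0.11 -0.01] gap 42.8
 travel [-0.0028 -0.0003  0.0021] turn [-0.1  0.1 -0.5]
```

```bash
python3 -m crank '[{"hand":0.055,"travel":[-0.001,0,0.001],"turn":[0,0,0]},{"hand":0.055,"travel":[-0.0025,0,0.001],"turn":[0,0,0]},{"hand":0.055,"travel":[-0.0025,0.0003,0.001],"turn":[0,0,0]},{"hand":0.0,"travel":[-0.0025,0.0003,0.001],"turn":[0,0,0]},{"hand":0.0,"travel":[-0.0025,0.0003,0.001],"turn":[0,0,0]},{"hand":0.0,"travel":[-0.0025,0.0003,0.001],"turn":[0,0,0]}]'
python3 - <<'E'
from h import *
go(480.6,-240.6,58,167.8)
E
```

```text
t: 13.08
eef_pos: [481.1, -241.2, 59.4]
eef_rot: [0.347, 3.12, -0.004]
wrist_force: [-1.7, 0.1, 4.3]
finger_gap: 0.498
tcp [ 481.1 -241.2   59.4] yaw 167.3 t 13.07 q6 -0.38 F [-1.7  0.1  4.3] T [-0.11  0.32  0.01] gap 42.6
 travel [0.0006 0.0005 0.0014] turn [-0.1  0.1 -0.5]
```

```bash
python3 -m crank '[{"hand":0.0,"travel":[0,0,0],"turn":[0,0,-5]},{"hand":0.0,"travel":[0,0,0],"turn":[0,0,-10]},{"hand":0.0,"travel":[0,0,0],"turn":[0,0,-15]}]'
python3 -c "
from h import *
go(480.6,-240.6,58,167.8)"
python3 -m crank '[{"hand":0.0,"travel":[0,0,0],"turn":[0,0,-5]},{"hand":0.0,"travel":[0,0,0],"turn":[0,0,-10]}]'
python3 -c "
from h import *
go(480.6,-240.6,58,167.8)"
```

```text
t: 13.45
eef_pos: [481.3, -241.5, 59.6]
eef_rot: [-0.067, 3.139, -0.005]
wrist_force: [-1.3, -0.8, 4.5]
finger_gap: 0.501
tcp [ 481.3 -241.5   59.6] yaw -177.5 t 13.45 q6 -0.64 F [-1.3 -0.8  4.5] T [-0.15  0.25 -0.04] gap 42.8
 travel [0.0006 0.001  0.0016] turn [-0.2  0.1 14.7]
t: 13.7
eef_pos: [481.6, -241.9, 60.1]
eef_rot: [-0.345, 3.12, -0.007]
wrist_force: [-0.4, 0.0, 6.2]
finger_gap: 0.495
tcp [ 481.6 -241.9   60.1] yaw -167.4 t 13.7 q6 -0.82 F [-0.4  0.   6.2] T [-0.03  0.29 -0.06] gap 42.3
 travel [0.0007 0.0015 0.0021] turn [-0.2  0.2 24.8]
```

```bash
python3 -m crank '[{"hand":0.0,"travel":[0,0,0],"turn":[0,0,-6]},{"hand":0.0,"travel":[0,0,-0.0005],"turn":[0,0,-12]},{"hand":0.0,"travel":[0,0,-0.001],"turn":[0,0,-18]}]'
python3 -c "
from h import *
go(480.6,-240.6,58,167.8)
c=arm.capture('scene');crop(c,240,130,100,80,6,'pics/d1.png')"
```

```text
t: 14.08
eef_pos: [482.2, -242.3, 61.3]
eef_rot: [-0.833, 3.026, -0.009]
wrist_force: [0.4, -0.7, 2.1]
finger_gap: 0.501
tcp [ 482.2 -242.3   61.3] yaw -149.2 t 14.07 q6 -1.14 F [ 0.4 -0.7  2.1] T [-0.14 -0.1   0.01] gap 42.8
 travel [0.0005 0.0023 0.0033] turn [-0.3  0.2 43. ]
```

View pics/d1.png

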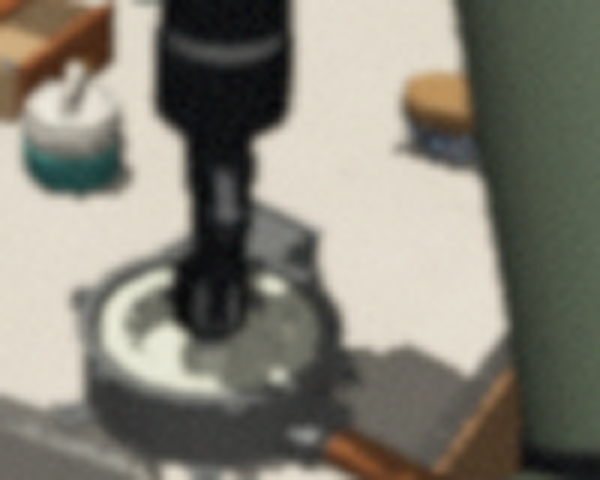

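It has turned 43° with almost no torque, rising about 2 mm, and the key is still home. So anticlockwise loosens it, and I'll continue that way.

```bash
python3 -m crank '[{"hand":0.0,"travel":[0,0.0005,-0.0004],"turn":[0,0,-7]},{"hand":0.0,"travel":[0,0.001,-0.0008],"turn":[0,0,-14]},{"hand":0.0,"travel":[0,0.001,-0.0012],"turn":[0,0,-21]},{"hand":0.0,"travel":[0,0.001,-0.0016],"turn":[0,0,-28]}]'
python3 -c "
from h import *
go(480.6,-240.6,58,167.8)"
python3 -m crank '[{"hand":0.0,"travel":[0,0,-0.0004],"turn":[0,0,-7]},{"hand":0.0,"travel":[0,0.0,-0.0008],"turn":[0,0,-14]},{"hand":0.0,"travel":[0,0,-0.0012],"turn":[0,0,-21]}]'
python3 -c "
from h import *
go(480.6,-240.6,58,167.8)"
```

```text
t: 14.62
eef_pos: [481.5, -241.1, 62.5]
eef_rot: [-1.548, 2.732, -0.008]
wrist_force: [0.3, 0.2, -0.2]
finger_gap: 0.498
tcp [ 481.5 -241.1   62.5] yaw -120.9 t 14.62 q6 -1.63 F [ 0.3  0.2 -0.2] T [0.02 0.01 0.02] gap 42.5
 travel [0.     0.0011 0.0045] turn [-0.3  0.1 71.3]
t: 15.0
eef_pos: [481.4, -241.4, 63.3]
eef_rot: [2.023, -2.403, 0.009]
wrist_force: [0.2, -2.0, -1.2]
finger_gap: 0.498
tcp [ 481.4 -241.4   63.3] yaw -99.8 t 15.0 q6 -2.0 F [ 0.2 -2.  -1.2] T [-0.41 -0.03  0.01] gap 42.6
 travel [-0.0007  0.0009  0.0053] turn [-0.4  0.  92.4]
```

```bash
python3 -m crank '[{"hand":0.0,"travel":[0,0,-0.001],"turn":[0,0,-3]},{"hand":0.0,"travel":[0,0,-0.003],"turn":[0,0,-3]},{"hand":0.0,"travel":[0,0,-0.006],"turn":[0,0,-3]},{"hand":0.0,"travel":[0,0,-0.006],"turn":[0,0,-3]}]'
python3 -c "
from h import *
go(480.6,-240.6,160,167.8)"
```

```text
t: 15.5
eef_pos: [481.4, -241.3, 69.6]
eef_rot: [2.085, -2.35, 0.009]
wrist_force: [1.4, -0.1, -0.2]
finger_gap: 0.495
tcp [ 481.4 -241.3   69.6] yaw -96.8 t 15.5 q6 -2.05 F [ 1.4 -0.1 -0.2] T [-0.14 -0.15  0.01] gap 42.3
 travel [-0.0003  0.0005 -0.0904] turn [-0.4  0.  95.4]
```

It lifts with no resistance. Now to about 10 cm above the seat.

```bash
python3 -m crank '[{"hand":0.0,"travel":[0,0,-0.01],"turn":[0,0,0]},{"hand":0.0,"travel":[0,0,-0.02],"turn":[0,0,0]},{"hand":0.0,"travel":[0,0,-0.035],"turn":[0,0,0]},{"hand":0.0,"travel":[0,0,-0.055],"turn":[0,0,0]},{"hand":0.0,"travel":[0,0,-0.075],"turn":[0,0,0]},{"hand":0.0,"travel":[0,0,-0.09],"turn":[0,0,0]},{"hand":0.0,"travel":[0,0,-0.09],"turn":[0,0,0]},{"hand":0.0,"travel":[0,0,-0.09],"turn":[0,0,0]},{"hand":0.0,"travel":[0,0,-0.09],"turn":[0,0,0]}]'
python3 -c "
from h import *
go(480.6,-240.6,160,167.8)
c=arm.capture('scene');crop(c,235,110,100,100,6,'pics/e1.png')"
```

```text
t: 16.62
eef_pos: [480.6, -240.6, 158.8]
eef_rot: [2.085, -2.35, 0.007]
wrist_force: [0.4, -0.6, -0.9]
finger_gap: 0.503
tcp [ 480.6 -240.6  158.8] yaw -96.8 t 16.62 q6 -2.05 F [ 0.4 -0.6 -0.9] T [-0.    0.   -0.04] gap 43.0
 travel [ 0.     -0.     -0.0012] turn [-0.3 -0.  95.4]
```

View pics/e1.png

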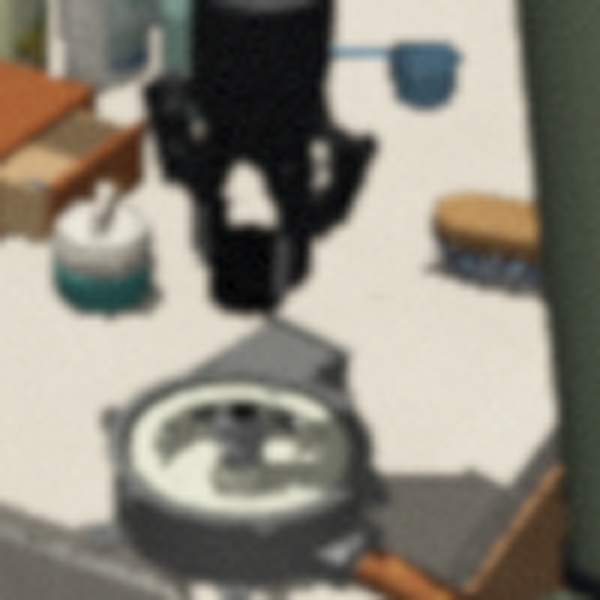

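The cap hangs upright between the fingers at crop (250,270), and the hub post is bare at (240,430). The key handle still abuts the block at (355,555), and the brush is unmoved. I'll hand in now.

```bash
python3 -c "
from station import arm
s=arm.state();print(max(abs(v) for v in s['qvel']),s['wrist_force'])
print(arm.close_job())"
```

```text
0.0020864485885742387 [ 0.23229092 -0.12003912 -0.68366939]
the job is handed in; nothing more can be done
None
```

The hub cap is off and held in the gripper about 10 cm above its seat, and the key is home in the slot and let go of. I handed the job in at about 16.7 s of the 61 s allowed; it reports no verdict.

- **Key:** I slid it in until it hit a firm stop. A 20 N push moved it no further, at the distance from the hub where home was expected.
- **Cap:** I tried anticlockwise (seen from above) first, and that loosened it. It turned about 95° with almost no torque and rose about 4 mm, then lifted with no resistance. I never needed the other way.
- **Last checks:** The arm was still, with the gripper closed at 43 mm on the cap. The final picture showed the cap upright above the bare hub post, the key's handle against the slot block, and the brush in place.
- **Not rechecked:** The mug was outside that last crop. The gripper stayed well away from it, but I did not look at it again.

No check failed. My first grip on the cap was about 2.5 mm off centre, so I re-centred it before turning.

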